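# Close, lock and hold down the sample cover of a water analyser

## Robot

A 7-joint arm with a two-finger parallel gripper is mounted at the origin on the work surface. World frame = base frame: x ahead of the robot, y to its left, z up, the work surface at z = 0. Lengths are in m, angles in rad, forces in N, time in s.
With the tool pointing down it reaches from about 0.425 to 0.95 m from the base axis. Payload 4.7 kg.
Tool frame: the origin (TCP) lies midway between the tips of the shut fingers; the grasp point (between the pads) lies 19 mm behind it; z points along the fingers, y is the line along which they close (so a half turn about z gives the same grasp; the last joint's range is limited). The gripper opens to 85 mm and grips with 20 to 120 N. Pads are 22 mm wide; open, the fingers measure 114 mm over their backs; the gripper's body (76 mm by 85 mm) begins 54 mm behind the grasp point. The pads swing forward as they close: fully open they stand 13 mm farther back than shut.
Start: joints at [1.148, 0.469, -0.049, 1.532, 0.024, 1.141, -0.082], TCP at [0.259, -0.623, 0.231] pointing down, gripper open.
Joint ranges: [-2.59, 2.59], [-0.33, 1.99], [-1.39, 1.29], [0.1, 2.45], [-1.04, 4.18], [0.21, 1.99], [-2.66, 2.66]. Speed limits (rad/s): [2.57, 2.57, 3.14, 3.14, 3.14, 3.14, 3.14].

## Interface

Orientations are given as a 3x3 rotation matrix whose columns are the frame's x, y, z axes.
In Python, from plant import arm gives the robot as it stands.
- The arm moves only by the shell command python3 -m pendant 'ROWS' [FORCE]. ROWS is JSON, a list of rows, each a list of 7 numbers: the shift along the tool's x, y, z in units of 3 cm (1.0 is 3 cm), then the turn, a rotation vector about the tool's x, y, z in units of 30 degrees (1.0 is 30 degrees), then the finger opening in mm, from 0 to 85.4. In form: [[tx, ty, tz, rx, ry, rz, fingers], ...]. A call has 1 to 12 rows; each row shifts and turns the commanded pose from where the row before left it, along the tool's axes as they then stand; what a row does not reach is not made up. A row lasts 1/8 s, in which the tool goes at most 62.5 mm and 10.7 degrees, less where a joint would pass 70% of its speed; a pose out of reach is approached as far as the arm can. A call with a number of a shift or a turn outside -1 to 1 is refused whole. A call with a gripper value outside its range is refused whole. The fingers move at their own pace and stop on an object; FORCE is the grip in N (left out, the last holds). Time passes only in rows, so rows that do not move let the fingers close. It gives the time, the measured TCP pose, the force, the opening and the grip force at its end, in the units of the state.
- arm.get_state(): the state, without advancing time (a new reading comes with each control period).
- arm.read_camera(name): name is "side" or "top" or "wrist"; returns the picture (420x560x3 uint8, red, green, blue); there is no depth.
- arm.get_calibration(name): a dict with "fx", "fy", "cx", "cy" (pixels), "R" (3x3) and "t" (3): a world point X has camera coordinates R X + t. Camera axes: x right, y down, z forward; pixel columns grow to the right and rows downward; lengths in m; the calibration is good to about 2 mm. The wrist camera is an equidistant fisheye: a pixel r from the principal point sees the ray r / f radians off the axis. A picture is of the moment at which its call begins: read the wrist's pose just before it. get_calibration takes no time and is no camera call; for the wrist camera it gives the pose at the moment of the call.
- arm.job_done(): hands the job in; it is judged then, once.
The state is a dict: "t": time; "joint_positions": joint angles; "qd": joint speeds; "joint_efforts": joint torques, N m; "eef_pos": TCP position; "eef_rot": TCP orientation; "contact_force": force on the tool from outside, world axes, zero at the start; "moment": the same for the moment, N m; "grip_width": finger opening in m; "grip_force": force on a finger pad.
Only numpy, scipy, OpenCV 4.12 (cv2) and the standard library are available. Lean on these libraries where they do the work, as an engineer would, in place of code of your own. Each camera call takes 0.05 s, during which the arm holds its last target. There are 200 camera calls.

## Task

Get the water analyser on the bench ready for its dark reading: slide its flat sample cover along the rails until it is fully closed over the open sample well, then turn the winged quarter-turn fastener on the cover clockwise until its slot lines up with the two index marks. Only then press the cover fully down onto its seal with the fingers, and finish while still holding it pressed down: do not let go. Leave the reagent bottle, the vial and the pocket meter undisturbed.

Things in the scene. Friction and masses are not known exactly. Their poses are not given: they have to be found in the camera images.
- analyser: White low bench instrument, 200 (x) by 440 (y) by 90 mm high, fixed to the bench. Origin: centre of its underside; z up, y along its length. A low sloping display (at most 125 mm above the bench) stands on its -y end, beyond y = -165 mm; the rest of the top is a flat deck at z = 90 mm. The open sample well (80 by 90 mm, 45 mm deep) is centred at x 0, y -75 mm. Two rails run along y at x = +-68 mm (10 mm wide, tops at z = 105 mm).
- panel: The flat grey sample cover between the rails: plate 120 (x) by 150 (y) by 5 mm. Origin: centre of the plate's underside, axes parallel to the analyser's. It slides along the analyser's y; fully closed its origin is at analyser x 0, y -55, z 98 mm, so its top face is at z = 103 mm when not pressed. An upright flange stands on its +y edge and the fastener sits at panel x 0, y -30 mm.
- cover (a joint): Slide of the cover along the rails, m: 0 fully closed (hard stop), up to 0.11 open; grows as the cover moves towards the analyser's +y. Stays where it is left (about 2.5 N of friction).
- fastener (a joint): Angle of the quarter-turn fastener, rad: 0 = slot lined up with the index marks (slot along the analyser's y, locked); positive = turned counter-clockwise seen from above, about 1.57 = slot across. No stop or click at 0 (it turns from -0.5 to 1.75) and it stays where it is left (friction 0.05 N m).
- seal (a joint): How far the cover is pressed down, m: 0 free (it springs back up), 0.006 fully down on the seal frame (hard stop). A push of about 3 N starts it moving, about 9.5 N brings it fully down. The whole plate goes down level, with the fastener, wherever it is pressed.
- flange_top (a point): Middle of the top edge of the cover's upright flange, a bar for pinching or pushing: 60 mm long (panel x), 8 mm thick (panel y), rising 20 mm above the plate's top face; this point moves with the cover. Panel x 0, y 71, z 25 mm.
- fastener_top (a point): Centre of the top of the fastener, on its turning axis, 24 mm above the plate's top face. The steel wing is 36 mm long, 10 mm thick and 18 mm high and stands on a disc of radius 17 mm and 6 mm thick. The dark slot runs lengthwise along the wing's top; this point's y axis lies along the slot. Two white index lines on the plate, beyond the disc on either side along panel y, mark where the slot must point.
- press_spot (a point): A bare spot on the plate's top face between fastener and flange (panel x 0, y 22, z 5 mm), a handy place for pressing; clear for 30 mm towards fastener and flange.
- reagent: Bystander: amber bottle with orange cap, radius 30, 120 mm high, standing beyond the analyser; origin at the centre of its base.
- vial: Bystander: small glass vial, radius 14, 60 mm high, on the robot's side of the analyser; origin at the centre of its base.
- meter: Bystander: grey pocket meter, 60 by 110 by 52 mm high, lying beyond the analyser; origin at the centre of its underside.

How it is judged:
By the outcome, as a careful person would: the job done as asked, in the order asked, and still so for the second after the job is handed in, while the arm keeps its last pose, push and grip.
It also fails if it takes over 56 s, if anything falls off the work surface, if the arm or the gripper's body presses on something with over 40 N, if the wrist force passes 120 N, or if a joint passes its speed limit or range.

## Working session

There is one attempt and no reset: what is moved stays moved. The work goes in short steps, Python scripts to look and compute and a shell command to move; the robot and the scene stay as the last step left them, time stands still between calls to the robot, and variables do not carry over. Pictures are saved under pics/ and viewed, at most 10 in all, crops included, and the job is handed in when it is done.

```bash
mkdir -p pics; python3 - <<'E'
from plant import arm
import cv2,numpy as np
s=arm.get_state();print(s['t'],s['eef_pos'],np.round(s['eef_rot'],3).tolist(),s['grip_width'])
for n in ['top','side']:
    im=arm.read_camera(n);cv2.imwrite(f'pics/{n}0.png',im[:,:,::-1]);c=arm.get_calibration(n);print(n,{k:np.round(v,4).tolist() for k,v in c.items()if k!='name'})
E
```

```text
0.0 [ 0.25881993 -0.62277244  0.23025387] [[0.923, 0.384, -0.001], [0.384, -0.923, 0.002], [-0.0, -0.002, -1.0]] 0.08558560216240022
top {'fx': 406.6422, 'fy': 406.6422, 'cx': 276.562, 'cy': 208.1502, 'R': [[-0.0117, -0.9993, 0.0347], [-0.9837, 0.0053, -0.1796], [0.1793, -0.0362, -0.9831]], 't': [-0.0117, 0.624, 0.7535]}
side {'fx': 408.7559, 'fy': 408.7559, 'cx': 277.8158, 'cy': 202.1563, 'R': [[-0.9696, -0.2441, -0.018], [-0.1661, 0.7102, -0.6841], [0.1798, -0.6603, -0.7291]], 't': [0.5712, 0.1625, 0.76]}
```

View pics/top0.png

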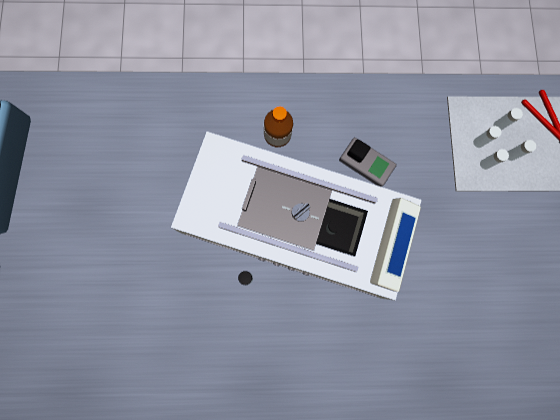

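View pics/side0.png

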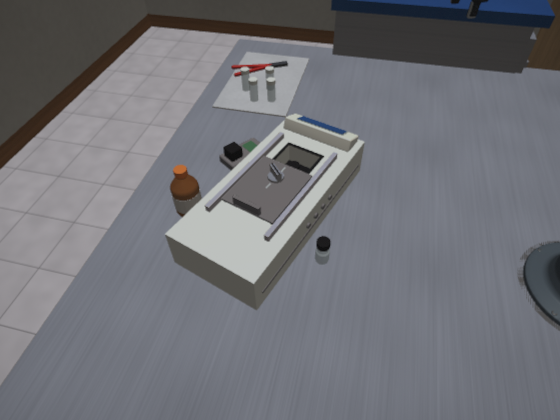

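The top view shows the analyser with its +y end at left, the cover at about (285,208), the fastener at (301,211), the flange at (249,195), the well at (343,228) and the display at (400,243). The bottle (279,125) and meter (368,162) lie beyond it, and the vial (245,278) is on the near side. The side view agrees.

```bash
cat > h.py <<'E'
import numpy as np,cv2
from plant import arm
def ray(n,uv,z):
    c=arm.get_calibration(n);R=np.array(c['R']);t=np.array(c['t'])
    uv=np.atleast_2d(np.array(uv,float));p=(uv-[c['cx'],c['cy']])/[c['fx'],c['fy']]
    if n=='wrist':
        r=np.linalg.norm(p,axis=1)[:,None];d=np.c_[p/r*np.sin(r),np.cos(r)]
    else: d=np.c_[p,np.ones(len(p))]
    d=d@R;o=-R.T@t
    return o+d*((z-o[2])/d[:,2])[:,None]
def proj(n,X):
    c=arm.get_calibration(n);q=np.atleast_2d(X)@np.array(c['R']).T+c['t']
    return q[:,:2]/q[:,2:]*[c['fx'],c['fy']]+[c['cx'],c['cy']]
E
python3 - <<'E'
from h import *
im=cv2.imread('pics/top0.png')
P=ray('top',[(208,132),(172,228),(397,299),(421,200)],.09);print('deck',P.round(4).tolist())
P=ray('top',[(242,158),(376,200),(219,225),(356,268)],.105);print('rails',P.round(4).tolist(),[np.degrees(np.arctan2(*(P[i]-P[i+1])[:2])) for i in(0,2)])
b,g,r=[im[:,:,i].astype(int) for i in range(3)]
m=((r-b>3)&(r<150)&(r>90)).astype(np.uint8)*255;m[:165]=0;m[250:]=0;m[:,:225]=0;m[:,340:]=0
m=cv2.morphologyEx(m,cv2.MORPH_CLOSE,np.ones((5,5)))
cs,_=cv2.findContours(m,0,2);c=max(cs,key=cv2.contourArea);R=cv2.boxPoints(cv2.minAreaRect(c));print('panelpx',R.tolist());print(ray('top',R,.103).round(4).tolist())
print('fast',ray('top',[(301,211)],.127)); print('flange',ray('top',[(249,195)],.123))
print('vial',ray('top',[(245,278)],.06),'bottle',ray('top',[(280,113)],.12),'meter',ray('top',[(368,162)],.052))
cv2.imwrite('pics/c.png',cv2.resize(im[150:270,220:380],None,fx=5,fy=5,interpolation=cv2.INTER_CUBIC))
E
```

```text
deck [[0.7706, 0.1171, 0.09], [0.5811, 0.1808, 0.09], [0.4455, -0.2371, 0.09], [0.6324, -0.2965, 0.09]]
rails [[0.7128, 0.0496, 0.105], [0.6298, -0.204, 0.105], [0.584, 0.0915, 0.105], [0.5027, -0.1598, 0.105]] [np.float64(18.11826078742917), np.float64(17.928152075531667)]
panelpx [[324.20001220703125, 203.6000213623047], [326.20001220703125, 199.6000213623047], [339.79998779296875, 206.40000915527344], [337.79998779296875, 210.40000915527344]]
[[0.6237, -0.1055, 0.103], [0.6314, -0.1095, 0.103], [0.6182, -0.1349, 0.103], [0.6105, -0.1308, 0.103]]
fast [[ 0.60558283 -0.05888895  0.127     ]]
flange [[0.63659028 0.03562169 0.123     ]]
vial [[0.48740537 0.04522495 0.06      ]] bottle [[ 0.79768753 -0.02351749  0.12      ]] meter [[ 0.72053573 -0.20716887  0.052     ]]
```

View pics/c.png

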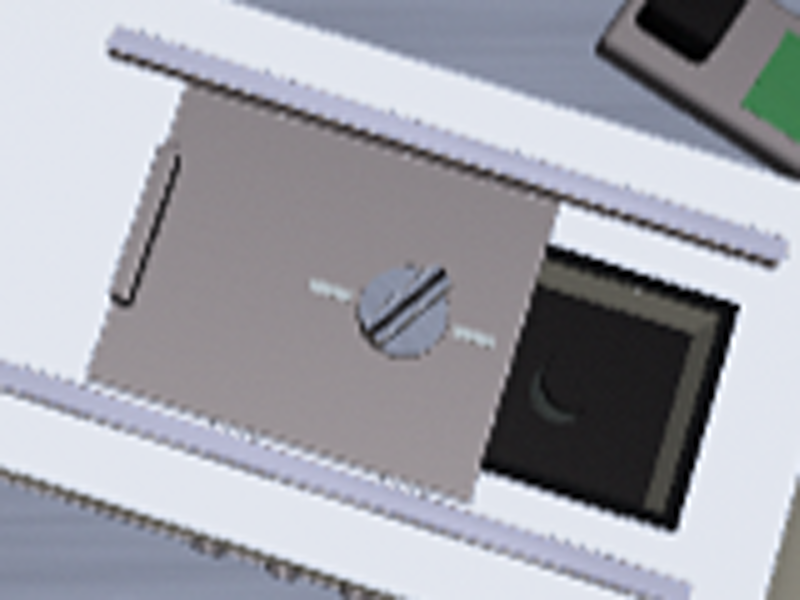

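The crop shows the slot running from (370,335) to (443,275) and the index marks along the analyser's y, so the fastener is about 57° counter-clockwise. The flange is at (148,228) and the cover is about 83 mm open. The analyser yaw is about -18°. I'll rotate first, so that tool x = analyser +y and tool y = analyser +x, then travel.

```bash
python3 -m pendant '[[0,0,0,0,0,-0.33,0],[0,0,0,0,0,-0.33,0],[0,0,0,0,0,-0.33,0],[0,0,0,0,0,-0.33,0],[0,0,0,0,0,-0.33,0],[0.98,0.2,0,0,0,0,0],[0.98,0.2,0,0,0,0,0],[0.98,0.2,0,0,0,0,0],[0.98,0.2,0,0,0,0,0],[0.98,0.2,0,0,0,0,0],[0.98,0.2,0,0,0,0,0],[0.98,0.2,0,0,0,0,0]]'
python3 -m pendant '[[0.98,0.2,0,0,0,0,0],[0.98,0.2,0,0,0,0,0],[0.98,0.2,0,0,0,0,0],[0.98,0.2,0,0,0,0,0],[0.98,0.2,0,0,0,0,0],[0.98,0.2,0,0,0,0,0],[0.98,0.2,0,0,0,0,0],[0.98,0.2,0,0,0,0,0],[0.98,0.2,0,0,0,0,0],[0.98,0.2,0,0,0,0,0],[0.98,0.2,0,0,0,0,0],[0.98,0.2,0,0,0,0,0]]'
```

```text
t: 1.6
eef_pos: [0.3626, -0.4393, 0.2309]
eef_rot: [[0.308, 0.951, -0.001], [0.951, -0.308, 0.001], [0.0, -0.001, -1.0]]
contact_force: [0.6, 0.3, 0.1]
grip_width: 0.0004
grip_force: 0.0
t: 3.1
eef_pos: [0.5396, -0.1262, 0.2309]
eef_rot: [[0.308, 0.951, -0.001], [0.951, -0.308, 0.0], [-0.0, -0.001, -1.0]]
contact_force: [0.6, -0.8, -0.2]
grip_width: 0.0002
grip_force: 0.0
```

```bash
python3 -m pendant '[[0.95,0.18,0,0,0,0,0],[0.95,0.18,0,0,0,0,0],[0.95,0.18,0,0,0,0,0],[0.95,0.18,0,0,0,0,0],[0.95,0.18,0,0,0,0,0],[0.95,0.18,0,0,0,0,0],[0.9,0.18,0,0,0,0,0],[0,0,0,0,0,0,0],[0,0,0,0,0,0,0]]'
```

```text
t: 4.22
eef_pos: [0.636, 0.0486, 0.2308]
eef_rot: [[0.309, 0.951, -0.001], [0.951, -0.309, -0.001], [-0.001, -0.001, -1.0]]
contact_force: [-0.2, -0.1, 0.3]
grip_width: -0.0001
grip_force: 0.0
```

```bash
python3 -m pendant '[[0.55,0.12,0.8,0,0,0,0],[0,0,0.9,0,0,0,0],[0,0,0.9,0,0,0,0],[0,0,0.8,0,0,0,0],[0,0,0.5,0,0,0,0],[0,0,0.2,0,0,0,0],[0,0,0,0,0,0,0]]'
python3 - <<'E'
from h import *
for n in ['top','wrist']:
    cv2.imwrite(f'pics/{n}1.png',arm.read_camera(n)[:,:,::-1])
a=cv2.imread('pics/top1.png')[140:290,190:390];b=cv2.imread('pics/wrist1.png')
cv2.imwrite('pics/p1.png',np.hstack([cv2.resize(a,(400,300)),cv2.resize(b,(400,300))]))
E
```

```text
t: 5.1
eef_pos: [0.6451, 0.0644, 0.1082]
eef_rot: [[0.308, 0.951, 0.0], [0.951, -0.308, 0.0], [0.0, 0.0, -1.0]]
contact_force: [-0.9, -0.8, 0.3]
grip_width: 0.0002
grip_force: 0.0
```

View pics/p1.png

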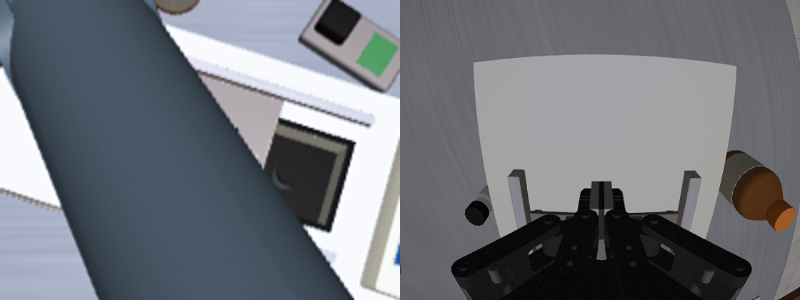

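The left panel shows the arm hiding the cover from the top camera. In the wrist view the shut fingers (600,190) stand clear of the cover's edge (row 212), on its +y side and centred between the rails. Next is the push along -x.

```bash
python3 -m pendant '[[-0.3,0,0,0,0,0,0],[-0.3,0,0,0,0,0,0],[-0.3,0,0,0,0,0,0],[-0.3,0,0,0,0,0,0]]'
python3 -m pendant '[[-0.3,0,0,0,0,0,0],[-0.3,0,0,0,0,0,0],[-0.3,0,0,0,0,0,0],[-0.3,0,0,0,0,0,0],[-0.2,0,0,0,0,0,0]]'
python3 -m pendant '[[-0.1,0,0,0,0,0,0],[-0.1,0,0,0,0,0,0],[0,0,0,0,0,0,0]]'
```

```text
t: 5.7
eef_pos: [0.6341, 0.0301, 0.109]
eef_rot: [[0.308, 0.951, 0.001], [0.951, -0.308, 0.001], [0.001, 0.001, -1.0]]
contact_force: [0.2, 3.4, 2.3]
grip_width: 0.0001
grip_force: 1.5
t: 6.32
eef_pos: [0.6206, -0.0108, 0.1082]
eef_rot: [[0.309, 0.951, -0.0], [0.951, -0.309, -0.0], [-0.0, -0.0, -1.0]]
contact_force: [0.8, 2.2, 1.7]
grip_width: 0.0003
grip_force: 1.4
t: 6.7
eef_pos: [0.6188, -0.0161, 0.1081]
eef_rot: [[0.308, 0.951, -0.001], [0.951, -0.308, -0.001], [-0.001, -0.0, -1.0]]
contact_force: [-0.2, 2.1, 1.9]
grip_width: -0.0
grip_force: 0.6
```

```bash
python3 -m pendant '[[-0.1,0,0,0,0,0,0],[-0.1,0,0,0,0,0,0],[0,0,0,0,0,0,0]]'
python3 -m pendant '[[-0.1,0,0,0,0,0,0],[0,0,0,0,0,0,0]]'
python3 -m pendant '[[-0.1,0,0,0,0,0,0],[0,0,0,0,0,0,0]]'
```

```text
t: 7.08
eef_pos: [0.6169, -0.0219, 0.1081]
eef_rot: [[0.308, 0.951, -0.001], [0.951, -0.308, -0.001], [-0.001, -0.0, -1.0]]
contact_force: [1.0, 1.8, -0.6]
grip_width: -0.0001
grip_force: 0.7
t: 7.32
eef_pos: [0.616, -0.0246, 0.1081]
eef_rot: [[0.308, 0.951, -0.001], [0.951, -0.308, -0.0], [-0.001, -0.0, -1.0]]
contact_force: [-0.6, 1.3, -0.5]
grip_width: 0.0
grip_force: 0.8
t: 7.58
eef_pos: [0.6155, -0.0262, 0.1082]
eef_rot: [[0.308, 0.952, 0.001], [0.952, -0.308, 0.001], [0.001, 0.0, -1.0]]
contact_force: [1.1, 4.7, -1.3]
grip_width: 0.0001
grip_force: 2.2
```

```bash
python3 -m pendant '[[-0.1,0,0,0,0,0,0],[0,0,0,0,0,0,0]]'
python3 -m pendant '[[-0.1,0,0,0,0,0,0],[0,0,0,0,0,0,0]]'
```

```text
t: 7.82
eef_pos: [0.6155, -0.0262, 0.1084]
eef_rot: [[0.306, 0.952, 0.003], [0.952, -0.306, 0.005], [0.005, 0.001, -1.0]]
contact_force: [2.5, 8.3, -3.3]
grip_width: 0.0
grip_force: 4.6
t: 8.07
eef_pos: [0.6154, -0.0263, 0.1085]
eef_rot: [[0.304, 0.953, 0.005], [0.953, -0.304, 0.008], [0.01, 0.002, -1.0]]
contact_force: [5.3, 12.9, -6.2]
grip_width: 0.0001
grip_force: 6.9
```

Two commands with no travel and the force rising to 13 N mean the cover is on its hard stop. I'll back off, lift and look.

```bash
python3 -m pendant '[[0.8,0,0,0,0,0,0],[0.8,0,-0.2,0,0,0,0],[0.8,0,-0.8,0,0,0,85],[0.3,0,-0.9,0,0,0,85],[0,0,-0.9,0,0,0,85],[0,0,0,0,0,0,85]]'
python3 - <<'E'
from h import *
for n in ['top','wrist']:
    cv2.imwrite(f'pics/{n}2.png',arm.read_camera(n)[:,:,::-1])
a=cv2.imread('pics/top2.png')[160:280,260:420];print(arm.get_calibration('wrist'))
print('pred fast top',proj('top',[.5807,-.1388,.127]))
cv2.imwrite('pics/p2.png',cv2.resize(a,(800,600),interpolation=cv2.INTER_CUBIC))
E
```

```text
t: 8.82
eef_pos: [0.6402, 0.0446, 0.1952]
eef_rot: [[0.308, 0.951, 0.005], [0.951, -0.308, -0.001], [0.001, 0.005, -1.0]]
contact_force: [0.9, 0.5, 0.3]
grip_width: 0.0723
grip_force: 0.0
{'fx': 325.19226210127806, 'fy': 325.19226210127806, 'cx': 281.63274045452283, 'cy': 205.30914630278662, 'R': array([[ 9.51072399e-01, -3.08967800e-01, -4.35619966e-04],
       [-2.92879384e-01, -9.01995881e-01,  3.17214592e-01],
       [-9.84020221e-02, -3.01566459e-01, -9.48353686e-01]]), 't': array([-0.59251491,  0.19795529,  0.41824177])}
pred fast top [[345.230512   224.26549973]]
```

View pics/p2.png

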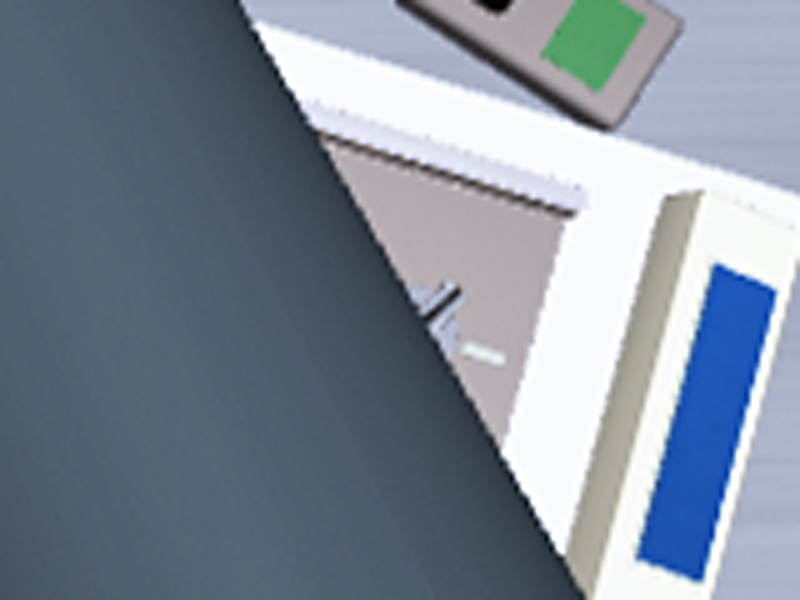

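The cover now closes the well, with its front edge past it (x 565→505 in the crop). The wing's end is at (460,290) and the fastener is still about 57° off. I'll hover over the fastener, turn the tool across the wing and refine with the wrist camera.

```bash
python3 -m pendant '[[-0.9,0,0,0,0,0,85],[-0.9,0,0,0,0,0,85],[-0.9,0,0,0,0,0,85],[-0.9,0,0,0,0,0,85],[-0.9,0,0,0,0,0,85],[-0.9,0,0,0,0,0,85],[-0.95,0,0,0,0,0,85],[0,0,0,0,0,-0.32,85],[0,0,0,0,0,-0.32,85],[0,0,0,0,0,-0.32,85],[0,0,0,0,0,-0.32,85],[0,0,0,0,0,-0.32,85]]'
python3 -m pendant '[[0,0,0,0,0,-0.3,85],[0,0,0,0,0,0,85],[0,0,0,0,0,0,85]]'
python3 - <<'E'
from h import *
c=arm.get_calibration('wrist')
cv2.imwrite('pics/wrist3.png',arm.read_camera('wrist')[:,:,::-1])
np.save('cal.npy',c,allow_pickle=True)
a=cv2.imread('pics/wrist3.png')
cv2.imwrite('pics/p3.png',cv2.resize(a[200:420,130:430],(800,587),interpolation=cv2.INTER_CUBIC))
E
```

```text
t: 10.42
eef_pos: [0.5788, -0.1373, 0.1909]
eef_rot: [[-0.505, 0.863, -0.003], [0.863, 0.505, 0.0], [0.001, -0.002, -1.0]]
contact_force: [0.1, 0.5, 0.5]
grip_width: 0.0848
grip_force: 0.0
t: 10.8
eef_pos: [0.5794, -0.1372, 0.1916]
eef_rot: [[-0.628, 0.778, -0.001], [0.778, 0.628, 0.0], [0.001, -0.001, -1.0]]
contact_force: [0.3, -0.9, 0.5]
grip_width: 0.0851
grip_force: 0.0
```

View pics/p3.png

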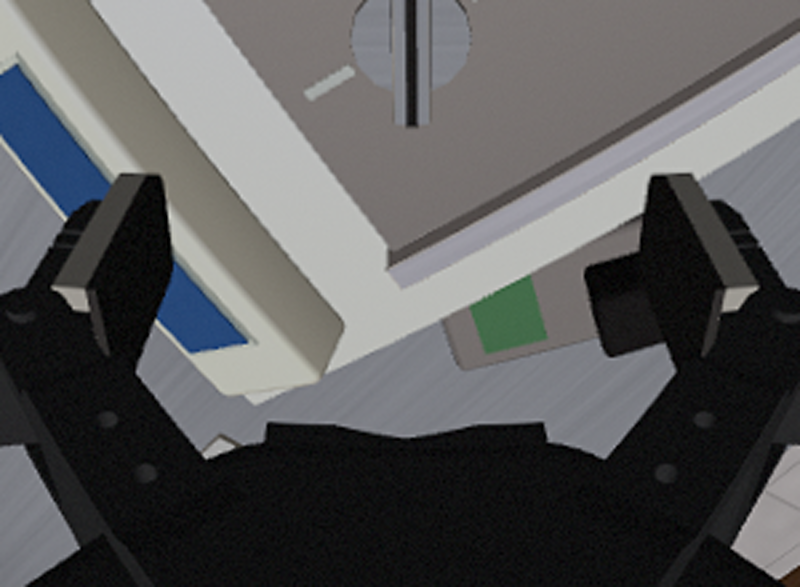

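The wrist crop shows the slot upright at column 412, ending at row 127, so the tool is square to the wing. The fingers straddle it and an index mark is at (330,83).

```bash
python3 - <<'E'
from h import *
im=cv2.imread('pics/wrist3.png',0)
m=(im<60).astype(np.uint8);m[:,:275]=0;m[:,295:]=0;m[260:]=0;m[:140]=0
n,l,s,ce=cv2.connectedComponentsWithStats(m)
for i in range(1,n):
    if s[i,4]>40: print(s[i],ce[i]); k=i
k=1+np.argmax(s[1:,4]);ys,xs=np.where(l==k)
e=[(xs[ys<=ys.min()+2].mean(),ys.min()),(xs[ys>=ys.max()-2].mean(),ys.max()+1)]
W=ray('wrist',e,.127);print(W.round(4),np.linalg.norm(W[0]-W[1]))
c=W.mean(0);v=W[0]-W[1];st=arm.get_state();R=np.array(st['eef_rot'])
print('c',c,'slot ang',np.degrees(np.arctan2(v[1],v[0]))%180,'toolx ang',np.degrees(np.arctan2(R[1,0],R[0,0]))%180,'move units',(R.T@(c-st['eef_pos']))/.03)
# marks
g=cv2.imread('pics/wrist3.png').astype(int);mm=((g.min(2)>165)).astype(np.uint8);n,l,s,ce=cv2.connectedComponentsWithStats(mm[140:260,225:345])
for i in range(1,n):
    if 15<s[i,4]<600: print('mark?',s[i],ce[i]+[225,140],ray('wrist',ce[i]+[225,140],.103))
E
```

```text
[282 197   4  50 183] [283.63387978 220.14754098]
[[ 0.568  -0.1217  0.127 ]
 [ 0.5913 -0.1499  0.127 ]] 0.03666682473874355
c [ 0.57965941 -0.13580347  0.127     ] slot ang 129.5307714495979 toolx ang 128.94595581702168 move units [0.02878271 0.03252554 2.1607161 ]
mark? [ 0  0 22 14 78] [234.33333333 145.75641026] [[ 0.52106277 -0.11951761  0.103     ]]
mark? [  0  87  25  33 423] [232.9787234  248.40661939] [[ 0.56825612 -0.18539755  0.103     ]]
```

```bash
python3 -m pendant '[[0.03,0.03,0.8,0,0,-0.02,85],[0,0,0.8,0,0,0,60],[0,0,0.7,0,0,0,40],[0,0,0.33,0,0,0,30],[0,0,0,0,0,0,25]]' 30
python3 -m pendant '[[0,0,0,0,0,0,0],[0,0,0,0,0,0,0],[0,0,0,0,0,0,0],[0,0,0,0,0,0,0]]' 30
```

```text
t: 11.48
eef_pos: [0.5798, -0.1355, 0.1129]
eef_rot: [[-0.638, 0.77, -0.001], [0.77, 0.638, 0.0], [0.001, -0.001, -1.0]]
contact_force: [0.4, -0.5, -0.6]
grip_width: 0.0249
grip_force: 0.0
t: 11.98
eef_pos: [0.5804, -0.1356, 0.1142]
eef_rot: [[-0.638, 0.77, 0.001], [0.77, 0.638, -0.0], [-0.001, 0.001, -1.0]]
contact_force: [-0.8, -0.3, 3.4]
grip_width: 0.009
grip_force: 34.1
```

```bash
python3 -m pendant '[[0,0,-0.06,0,0,0,0],[0,0,0,0,0,0,0]]'
python3 -m pendant '[[0,0,0,0,0,0.2,0],[0,0,0,0,0,0.3,0],[0,0,0,0,0,0.3,0],[0,0,0,0,0,0.3,0],[0,0,0,0,0,0.3,0],[0,0,0,0,0,0.3,0],[0,0,0,0,0,0.22,0],[0,0,0,0,0,0,0],[0,0,0,0,0,0,0]]'
```

```text
t: 12.22
eef_pos: [0.5803, -0.1355, 0.1144]
eef_rot: [[-0.638, 0.77, 0.001], [0.77, 0.638, 0.001], [0.0, 0.001, -1.0]]
contact_force: [4.6, 0.8, -7.8]
grip_width: 0.0089
grip_force: 32.7
t: 13.35
eef_pos: [0.5814, -0.1354, 0.1145]
eef_rot: [[0.307, 0.952, 0.003], [0.952, -0.307, 0.001], [0.001, 0.003, -1.0]]
contact_force: [7.0, 0.4, -9.8]
grip_width: 0.0087
grip_force: 32.4
```

```bash
python3 -m pendant '[[0,0,0.03,0,0,0,0],[0,0,0,0,0,0,30],[0,0,0,0,0,0,45],[0,0,-0.6,0,0,0,60],[0,0,-1,0,0,0,85],[0,0,-1,0,0,0,85],[0,0,0,0,0,0,85],[0,0,0,0,0,0,85]]'
python3 - <<'E'
from h import *
cv2.imwrite('pics/wrist4.png',arm.read_camera('wrist')[:,:,::-1])
a=cv2.imread('pics/wrist4.png')
cv2.imwrite('pics/p4.png',cv2.resize(a[120:300,180:390],(700,600),interpolation=cv2.INTER_CUBIC))
im=cv2.cvtColor(a,6)
m=(im<60).astype(np.uint8);m[:,:275]=0;m[:,295:]=0;m[265:]=0;m[:140]=0
n,l,s,ce=cv2.connectedComponentsWithStats(m);k=1+np.argmax(s[1:,4]);ys,xs=np.where(l==k);print(s[k])
h=ys.max()-ys.min()
vx,vy,x0,y0=cv2.fitLine(np.c_[xs,ys].astype(np.float32),2,0,.01,.01).ravel()
e=[(x0+vx/vy*(y-y0),y) for y in(ys.min(),ys.max()+1)]
W=ray('wrist',e,.127);v=W[0]-W[1];print('slot',e,W.round(4).tolist(),np.degrees(np.arctan2(v[1],v[0]))%180)
st=arm.get_state();R=np.array(st['eef_rot']);print('toolx',np.degrees(np.arctan2(R[1,0],R[0,0])))
E
```

```text
t: 14.35
eef_pos: [0.5796, -0.1357, 0.1927]
eef_rot: [[0.308, 0.951, -0.0], [0.951, -0.308, -0.0], [-0.0, 0.0, -1.0]]
contact_force: [-0.4, -0.4, -0.2]
grip_width: 0.0853
grip_force: 0.0
[277 191  16  55 251]
slot [(np.float64(284.4323523835175), np.int64(191)), (np.float64(284.36857957720184), np.int64(246))] [[0.587, -0.1145, 0.127], [0.5747, -0.1527, 0.127]] 72.12599868238127
toolx 72.06024843254217
```

View pics/p4.png

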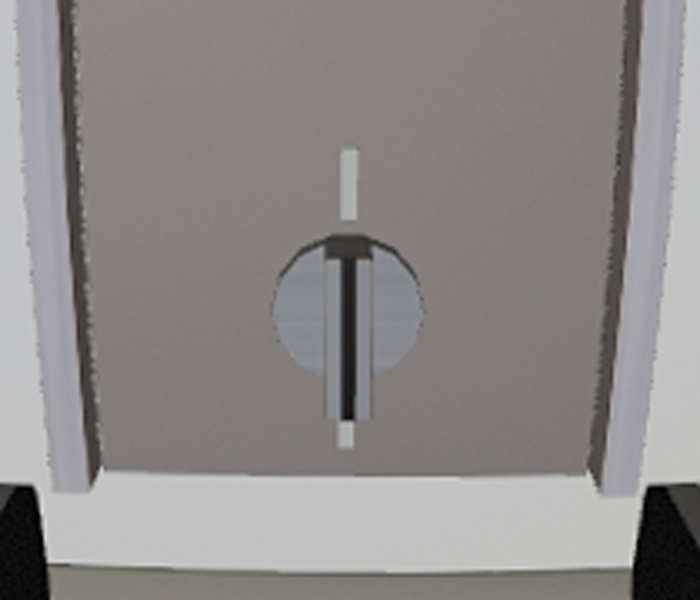

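The crop shows the slot (column 348) in line with both index marks (columns 349 and 346). As a check I'll touch the flange again, to be sure that turning did not shift the cover off its stop.

```bash
python3 - <<'E'
from h import *
W=ray('wrist',[(180+348.7*.3,120+150*.3),(180+345.8*.3,120+448*.3)],.103);v=W[0]-W[1];print('marks',W,np.degrees(np.arctan2(v[1],v[0])))
E
python3 -m pendant '[[0.88,0,0,0,0,0,0],[0.88,0,0,0,0,0,0],[0.88,0,0,0,0,0,0],[0.88,0,0,0,0,0,0],[0.88,0,0,0,0,0,0],[0,0,0.9,0,0,0,0],[0,0,0.9,0,0,0,0],[0,0,0.8,0,0,0,0],[0,0,0.2,0,0,0,0],[0,0,0,0,0,0,0]]'
```

```text
marks [[ 0.59111614 -0.10257243  0.103     ]
 [ 0.56853776 -0.17060798  0.103     ]] 71.64098532066016
t: 15.65
eef_pos: [0.6204, -0.01, 0.108]
eef_rot: [[0.308, 0.951, -0.001], [0.951, -0.308, 0.0], [-0.0, -0.001, -1.0]]
contact_force: [-0.7, 0.5, -0.2]
grip_width: 0.0001
grip_force: 0.0
```

```bash
python3 -m pendant '[[-0.2,0,0,0,0,0,0],[-0.2,0,0,0,0,0,0],[-0.1,0,0,0,0,0,0],[0,0,0,0,0,0,0]]'
python3 -m pendant '[[-0.1,0,0,0,0,0,0],[-0.1,0,0,0,0,0,0],[-0.1,0,0,0,0,0,0],[0,0,0,0,0,0,0]]'
```

```text
t: 16.15
eef_pos: [0.616, -0.0249, 0.1086]
eef_rot: [[0.309, 0.951, 0.0], [0.951, -0.309, -0.0], [-0.0, 0.001, -1.0]]
contact_force: [-0.1, 0.0, -0.1]
grip_width: 0.0
grip_force: 0.0
t: 16.65
eef_pos: [0.6153, -0.0262, 0.1088]
eef_rot: [[0.304, 0.953, 0.006], [0.953, -0.304, 0.009], [0.01, 0.003, -1.0]]
contact_force: [5.0, 10.6, -3.5]
grip_width: -0.0002
grip_force: 5.7
```

Still on the stop, and the slot is within 0.5° of the marks. Now to the press spot.

```bash
python3 -m pendant '[[0.5,0,0,0,0,0,0],[0.4,0,0,0,0,0,0],[0,0,-0.7,0,0,0,0],[0,0,-0.8,0,0,0,0],[-0.8,0,0,0,0,0,0],[-0.9,0,0,0,0,0,0],[-0.7,0,0,0,0,0,0],[0,0,0,0,0,0,0],[0,0,0,0,0,0,0]]'
```

```text
t: 17.77
eef_pos: [0.5997, -0.0745, 0.1534]
eef_rot: [[0.307, 0.952, 0.0], [0.952, -0.307, 0.001], [0.001, 0.0, -1.0]]
contact_force: [-0.4, 0.3, -1.1]
grip_width: -0.0001
grip_force: 0.0
```

```bash
python3 -m pendant '[[-0.4,0,0,0,0,0,0],[0,0,0.8,0,0,0,0],[0,0,0.6,0,0,0,0],[0,0,0.15,0,0,0,0],[0,0,0,0,0,0,0]]'
python3 -m pendant '[[0,0,0.1,0,0,0,0],[0,0,0.1,0,0,0,0],[0,0,0.1,0,0,0,0],[0,0,0,0,0,0,0]]'
python3 -m pendant '[[0,0,0.1,0,0,0,0],[0,0,0.1,0,0,0,0],[0,0,0,0,0,0,0]]'
```

```text
t: 18.4
eef_pos: [0.5958, -0.0869, 0.1067]
eef_rot: [[0.308, 0.952, -0.0], [0.952, -0.308, 0.0], [0.0, -0.0, -1.0]]
contact_force: [-0.5, -0.6, -0.1]
grip_width: 0.0002
grip_force: 0.0
t: 18.9
eef_pos: [0.5964, -0.087, 0.0991]
eef_rot: [[0.308, 0.951, 0.002], [0.951, -0.308, -0.0], [0.0, 0.002, -1.0]]
contact_force: [-1.8, 0.1, 7.9]
grip_width: 0.0001
grip_force: 3.6
t: 19.27
eef_pos: [0.5967, -0.0865, 0.0967]
eef_rot: [[0.308, 0.951, 0.002], [0.951, -0.308, -0.002], [-0.001, 0.003, -1.0]]
contact_force: [-8.7, 0.8, 27.9]
grip_width: 0.0002
grip_force: 13.8
```

```bash
python3 -m pendant '[[0,0,-0.04,0,0,0,0],[0,0,0,0,0,0,0],[0,0,0,0,0,0,0]]'
python3 - <<'E'
from h import *
cv2.imwrite('pics/side5.png',arm.read_camera('side')[:,:,::-1]);cv2.imwrite('pics/wrist5.png',arm.read_camera('wrist')[:,:,::-1])
a=cv2.imread('pics/side5.png')[80:290,130:410];b=cv2.imread('pics/wrist5.png')
cv2.imwrite('pics/p5.png',np.hstack([cv2.resize(a,(400,300)),cv2.resize(b,(400,300))]))
E
```

```text
t: 19.65
eef_pos: [0.5966, -0.0865, 0.0968]
eef_rot: [[0.308, 0.951, 0.002], [0.951, -0.308, -0.001], [-0.0, 0.003, -1.0]]
contact_force: [-6.0, 1.1, 20.2]
grip_width: -0.0004
grip_force: 10.4
```

View pics/p5.png

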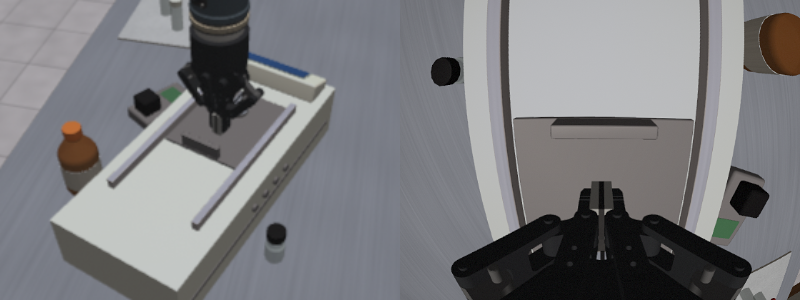

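Both views show the fingers on the plate between the flange and the fastener, with the bottle, vial and meter standing as before. The push is steady at 20 N with the plate on its hard stop, so I'll hand in.

```bash
python3 -c "
from plant import arm
print(arm.job_done())"
```

```text
the job is handed in; nothing more can be done
None
```

I handed the job in at about 19.7 s: the cover is closed on its hard stop, the fastener slot is within about 0.5° of the index marks, and the fingers still hold the cover down on its seal at about 20 N, with the bottle, vial and meter untouched.

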